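# Hold the bottle-ring bracket against the sprung fence while it is screwed on

### The job

A colleague is about to screw the bottle-ring bracket onto the upright sprung fence of the mounting fixture and needs a third hand. Pick up the bracket, hold it clear of the worktop with its back plate flat and upright on the robot-facing side of the fence and its two windows centred over the two screw inserts, and press it with a steady force of about 10 N, which brings the pointer tip midway between the two gauge ridges, never hard. Finish while still gripping and pressing it, and leave the pump bottle, the carton and the vial where they stand.

Things in the scene. Friction and masses are not known exactly. Their poses are not given: they have to be found in the camera images.
- bracket: Loose aluminium bottle-ring bracket, upright, 0.18 kg. Origin on its underside below mid-web; z up, x towards the back plate. In mm: ring (outer diameter 80, 18 high, centre x = -67); web to grip (upright wall 14 thick in y, 40 high, x = -27 to 28); back plate (x = 28 to 33, 100 wide in y, 56 high) with two 16 mm square windows at y = +-36, z = 28.
- bracket_face (a point): Middle of the bracket's flat rear face, halfway between the two windows: 33 mm in +x and 28 mm above the bracket's origin; axes as the bracket's.
- fixture: Mounting fixture, fixed. Origin on the worktop below the middle of the fence's front face at rest; x points from that face into the fixture (pressing direction, roughly away from the robot). Behind the fence: dark base (150 wide, 12 high, x = 6 to 118 mm), grey block (130 wide, top z = 80, x = 59 to 101) with two gauge ridges on top at x = 71 and 87.
- fence_mark (a point): Middle of the fence's front face, between the two 9 mm round screw inserts (y = +-36 mm, same height), 58 mm above the worktop; moves with the fence; axes as the fixture's. The fence is an upright aluminium plate 130 wide, 8 thick, z = 20 to 96.
- fence (a joint): Travel of the sprung fence (m) along the fixture's +x: 0 at rest, 0.036 at its hard stop. Spring 600 N/m: 10 N presses it 0.0167 in. A flat pointer on it lies over the block; its tip, at fixture x = 62 mm at rest, meets the first ridges at about 5.4 N, the second at 15 N; midway is 10 N.
- pump_bottle: White bottle with a blue pump top, 75 x 62 x 164 high, loose bystander; origin at the centre of its underside.
- ampoule_carton: Small printed carton 61 x 63 x 42 high, loose bystander; origin at the centre of its underside.
- vial_3: Small brown vial, 30 diameter, 49 high, loose bystander; origin at the centre of its underside.

How it is judged:
By the outcome, as a careful person would: the job done as asked, in the order asked, and still so for the second after the job is handed in, while the arm keeps its last pose, push and grip.
It also fails if it takes over 48 s, if anything falls off the work surface, if the arm or the gripper's body presses on something with over 40 N, if the wrist force passes 120 N, or if a joint passes its speed limit or range.

### The arm

A 7-joint arm with a two-finger parallel gripper is mounted at the origin on a cart in front of the work surface, level with it; the furniture and walls round the work are solid. World frame = base frame: x ahead of the robot, y to its left, z up, the work surface at z = 0. Lengths are in mm, angles in rad, forces in N, time in s.
With the tool pointing down it reaches from about 400 to 900 mm from the base axis. Payload 5.5 kg.
Tool frame: the origin (TCP) lies midway between the tips of the shut fingers; the grasp point (between the pads) lies 19 mm behind it; z points along the fingers, y is the line along which they close (so a half turn about z gives the same grasp; the last joint's range is limited). The gripper opens to 85 mm and grips with 20 to 120 N. Pads are 22 mm wide; open, the fingers measure 114 mm over their backs; the gripper's body (76 mm by 85 mm) begins 54 mm behind the grasp point. The pads swing forward as they close: fully open they stand 13 mm farther back than shut.
Start: joints at [1.505, 0.501, -0.427, 1.55, 0.221, 1.138, -0.21], TCP at [209.923, -615.168, 231.31] pointing down, gripper open.
Joint ranges: [-2.88, 2.88], [-0.31, 2.03], [-1.54, 1.56], [0.2, 2.42], [-1.41, 4.55], [0.19, 2.02], [-2.57, 2.57]. Speed limits (rad/s): [2.57, 2.57, 3.14, 3.14, 3.14, 3.14, 3.14].

### API

Orientations are given as a rotation vector (axis times angle).
In Python, from station import * gives the robot as it stands.
- The arm moves only by the tool servo_tool, never from a script. Its argument "deltas" is a list of rows, each an object with "gripper": the closure, from 0 (fully open) to 1 (shut); "travel": the shift along the tool's x, y, z in units of 75 cm (1.0 is 75 cm), a list of three; "turn": the turn, a rotation vector about the tool's x, y, z in units of pi rad (1.0 is pi rad), a list of three. In form: [{"gripper": gripper, "travel": [x, y, z], "turn": [wx, wy, wz]}, ...]. A call has 1 to 20 rows; each row is the pose to reach, as a shift and turn from the pose commanded when the call began, along the tool's axes at that moment, turning the shorter way round; what a row does not reach only later rows make up. A row lasts 1/12 s, in which the tool goes at most 41.7 mm and 7.16 degrees, less where a joint would pass 70% of its speed; a pose out of reach is approached as far as the arm can. A call with a number of a shift or a turn outside -1 to 1 is refused whole. A call with a gripper value outside its range is refused whole. The fingers move at their own pace and stop on an object; "grip_force" is the grip in N (left out, the last holds). Time passes only in rows, so rows that repeat a pose let the fingers close. It gives the time, the measured TCP pose, the force, the opening and the grip force at its end, in the units of the state.
- sense(): the state, without advancing time (a new reading comes with each control period).
- get_image(name): name is "scene" or "top" or "wrist"; returns a dict with "frame" (384x512x3 uint8, blue, green, red), "fx", "fy", "cx", "cy" (pixels), "origin" and "attitude" of the camera in the world. Camera axes: x right, y down, z forward; pixel columns grow to the right and rows downward; lengths in mm; the calibration is good to about 2 mm. A picture is of the moment at which its call begins. There is no depth.
- job_done(): hands the job in; it is judged then, once.
The state is a dict: "time": time; "joint_positions": joint angles; "joint_vel": joint speeds; "tau": joint torques, N m; "ee_pos": TCP position; "eef_rot": TCP orientation; "contact_force": force on the tool from outside, world axes, zero at the start; "moment": the same for the moment, N m; "gripper_width": opening from 0.0 (shut) to 1.0 (fully open); "finger_force": force on a finger pad.
Only numpy, scipy, OpenCV 4.12 (cv2) and the standard library are available. Lean on these libraries where they do the work, as an engineer would, in place of code of your own. Each camera call takes 0.05 s, during which the arm holds its last target. There are 200 camera calls.

## Working session

There is one attempt and no reset: what is moved stays moved. The work goes in short steps, Python scripts to look and compute and a tool call to move; the robot and the scene stay as the last step left them, time stands still between calls to the robot, and variables do not carry over. Pictures are saved under pics/ and viewed, at most 10 in all, crops included, and the job is handed in when it is done.

Besides the shell and the picture viewer there is one more tool, called after "Request:" as name([rows], argument=value, ...), one row to a line, values as JSON. servo_tool: Moves the arm, as the interface text tells. Shifts and turns lie within -1 to 1; 1 stands for 75 cm of shift or pi rad of turn. Its arguments: {"type":"object","properties":{"deltas":{"type":"array"},"grip_force":{"type":"number"}},"required":["deltas"]}

```bash
mkdir -p pics; cat > h.py <<'E'
from station import *
import numpy as np, cv2
from scipy.spatial.transform import Rotation as R
def rot(a):
    a=np.array(a,float)
    return a if a.shape==(3,3) else R.from_rotvec(a).as_matrix()
def ray(im,u,v):
    d=rot(im["attitude"])@np.array([(u-im["cx"])/im["fx"],(v-im["cy"])/im["fy"],1]); return np.array(im["origin"],float),d
def at_z(im,u,v,z):
    o,d=ray(im,u,v); return o+d*(z-o[2])/d[2]
def proj(im,p):
    q=rot(im["attitude"]).T@(np.array(p,float)-np.array(im["origin"])); return np.array([im["fx"]*q[0]/q[2]+im["cx"],im["fy"]*q[1]/q[2]+im["cy"]])
E
python3 - <<'E'
from h import *
import pickle
print(sense())
for n in("scene","top"):
    im=get_image(n); pickle.dump(im,open(n+"0.pkl","wb"))
    print(n,{k:v for k,v in im.items() if k!="frame"})
    cv2.imwrite(f"pics/{n}0.png",cv2.resize(im["frame"],(800,600),interpolation=cv2.INTER_CUBIC))
E
```

```text
{'time': 0.0, 'joint_positions': array([ 1.50517178,  0.50184417, -0.42677981,  1.5514547 ,  0.22080211,
        1.13829543, -0.21031661]), 'joint_vel': array([ 9.47689703e-04, -3.23857732e-05,  6.00815597e-04,  2.47183605e-04,
        5.19866200e-04,  6.05701220e-04,  2.24210403e-04]), 'tau': array([ 3.52261486e-04, -5.69505465e+01, -5.81602201e+00, -2.80939937e+01,
        1.06579077e-02,  1.19425287e-02, -5.30640875e-06]), 'ee_pos': array([ 209.63169388, -614.53406683,  230.25869379]), 'eef_rot': array([-3.09731758e+00, -5.13923514e-01,  4.09296879e-04]), 'contact_force': array([-0.52506088,  1.38781014,  0.36065939]), 'moment': array([-0.04960035, -0.00093022, -0.01348925]), 'finger_force': 0.0, 'gripper_width': 0.9993562386099483}
scene {'fx': 424.072599483515, 'fy': 424.072599483515, 'cx': 263.1755720214827, 'cy': 188.0898203740236, 'origin': array([ 120.14858201,  878.36834211, 1006.81039198]), 'attitude': array([-0.63157251,  2.64227567, -1.14037957])}
top {'fx': 434.8199843130123, 'fy': 434.8199843130123, 'cx': 252.18847584739586, 'cy': 189.99758145577306, 'origin': array([ 422.03635023,   -6.92963129, 1555.54038863]), 'attitude': array([-2.12617371,  2.16743227, -0.11834711])}
```

View pics/top0.png

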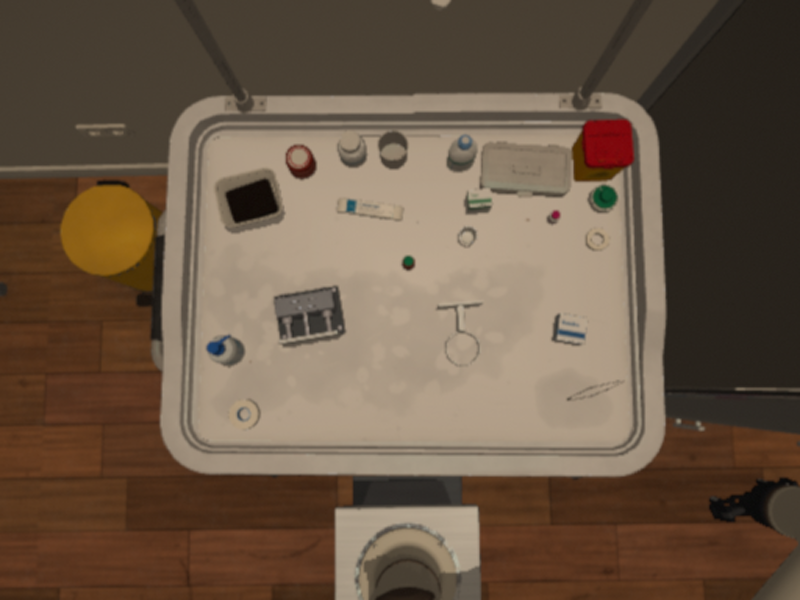

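View pics/scene0.png

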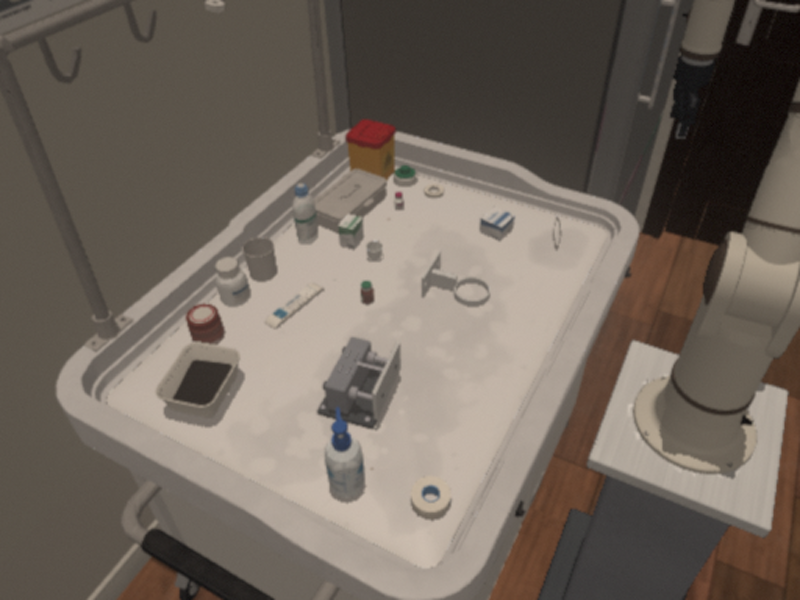

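The top view shows the bracket with its ring at (462,348) and plate at (460,304). The fixture is at (310,315) with the fence on its lower side, the pump bottle is at (222,350), the vial at (408,262) and the carton at (572,329). I'll enlarge it to measure.

```bash
python3 - <<'E'
import pickle,cv2
im=pickle.load(open("top0.pkl","rb"))["frame"]
cv2.imwrite("pics/crop.png",cv2.resize(im[170:240,165:320],None,fx=5,fy=5,interpolation=cv2.INTER_CUBIC))
E
```

```text
(no output)
```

View pics/crop.png

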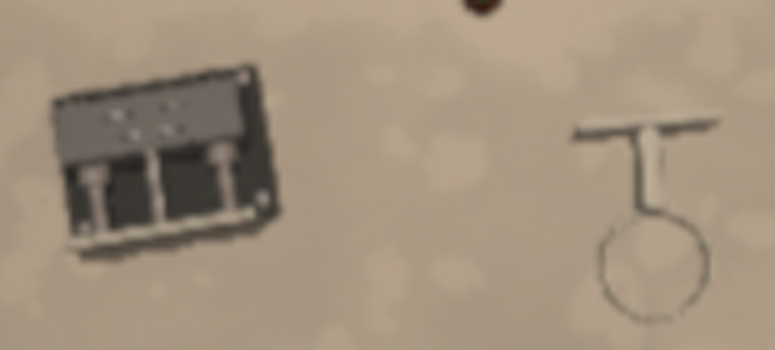

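```bash
python3 - <<'E'
import pickle
from h import *
im=pickle.load(open("top0.pkl","rb"))
f=lambda x,y,z: at_z(im,165+(x+.5)/5-.5,170+(y+.5)/5-.5,z)
for n,p in dict(fenceL=(72,243,96),fenceR=(255,212,96),blkTL=(53,102,80),blkBL=(63,166,80),plL=(573,133,56),plR=(719,121,56),plM=(648,128,56),ring=(654,265,18),webend=(649,210,40),baseTR=(255,66,12),baseBR=(280,210,12)).items(): print(n,f(*p).round(1))
s=sense(); print(rot(s["eef_rot"]).round(3))
print('vial',at_z(im,408/1.5625,262/1.5625,49),'bottle',at_z(im,222/1.5625,350/1.5625,120))
E
```

```text
fenceL [519.4 265.7  96. ]
fenceR [537.9 142.1  96. ]
blkTL [617.6 282.1  80. ]
blkBL [573.3 275.1  80. ]
plL [591.7 -75.1  56. ]
plR [ 598.  -176.4   56. ]
plM [ 594.1 -127.1   56. ]
ring [ 501.2 -131.4   18. ]
webend [ 538.4 -127.3   40. ]
baseTR [649.7 149.9  12. ]
baseBR [545.7 132.8  12. ]
[[ 0.946  0.323 -0.   ]
 [ 0.323 -0.946  0.002]
 [ 0.    -0.002 -1.   ]]
vial [694.61969359 -14.52989656  49.        ] bottle [500.95129399 383.82364134 120.        ]
```

The points agree with the given sizes: fence 125 mm, plate 101 mm, ring to plate 93 mm. The fixture is at about (525,203) with yaw ≈0.15, and the bracket origin at about (566,-128) with yaw ≈0.06. I'm moving above the bracket.

Request:
servo_tool([
  {"gripper": 0, "travel": [0.04, -0.028, 0], "turn": [0, 0, 0.01]},
  {"gripper": 0, "travel": [0.085, -0.06, 0], "turn": [0, 0, 0.02]},
  {"gripper": 0, "travel": [0.13, -0.09, 0], "turn": [0, 0, 0.03]},
  {"gripper": 0, "travel": [0.175, -0.122, 0], "turn": [0, 0, 0.04]},
  {"gripper": 0, "travel": [0.22, -0.154, 0], "turn": [0, 0, 0.05]},
  {"gripper": 0, "travel": [0.265, -0.185, 0], "turn": [0, 0, 0.06]},
  {"gripper": 0, "travel": [0.31, -0.217, 0], "turn": [0, 0, 0.07]},
  {"gripper": 0, "travel": [0.355, -0.248, 0], "turn": [0, 0, 0.08]},
  {"gripper": 0, "travel": [0.4, -0.28, 0], "turn": [0, 0, 0.086]},
  {"gripper": 0, "travel": [0.445, -0.311, 0], "turn": [0, 0, 0.086]},
  {"gripper": 0, "travel": [0.49, -0.343, 0], "turn": [0, 0, 0.086]},
  {"gripper": 0, "travel": [0.53, -0.371, 0], "turn": [0, 0, 0.086]},
  {"gripper": 0, "travel": [0.565, -0.395, 0], "turn": [0, 0, 0.086]},
  {"gripper": 0, "travel": [0.595, -0.416, 0], "turn": [0, 0, 0.086]},
  {"gripper": 0, "travel": [0.62, -0.434, 0], "turn": [0, 0, 0.086]},
  {"gripper": 0, "travel": [0.64, -0.448, 0], "turn": [0, 0, 0.086]},
  {"gripper": 0, "travel": [0.655, -0.458, 0], "turn": [0, 0, 0.086]},
  {"gripper": 0, "travel": [0.659, -0.461, 0], "turn": [0, 0, 0.086]},
  {"gripper": 0, "travel": [0.659, -0.461, 0], "turn": [0, 0, 0.086]},
  {"gripper": 0, "travel": [0.659, -0.461, 0], "turn": [0, 0, 0.086]},
])

```text
time: 1.77
ee_pos: [565.4, -129.5, 231.0]
eef_rot: [3.14, 0.091, -0.002]
contact_force: [-0.8, 0.1, -0.6]
gripper_width: 1.0
finger_force: 0.0
```

```bash
python3 - <<'E'
from h import *
import pickle
s=sense(); print(s["time"],s["ee_pos"],s["eef_rot"],s["joint_positions"].round(2),s["contact_force"])
im=get_image("wrist"); pickle.dump(im,open("w1.pkl","wb")); print({k:v for k,v in im.items() if k!="frame"})
cv2.imwrite("pics/w1.png",cv2.resize(im["frame"],(800,600),interpolation=cv2.INTER_CUBIC))
E
```

```text
1.7667 [ 565.37534296 -129.50304473  230.96357236] [ 3.13970667e+00  9.05389805e-02 -1.66128362e-03] [ 0.65  0.41 -0.61  1.73  0.26  1.09 -1.55] [-0.79806183  0.12608697 -0.56187962]
{'fx': 304.22205064569323, 'fy': 304.22205064569323, 'cx': 253.24635941305547, 'cy': 194.03519880702365, 'origin': array([ 634.57712934, -125.27954417,  373.35263617]), 'attitude': array([ 2.12976149, -2.0104074 , -0.27820284])}
```

View pics/w1.png

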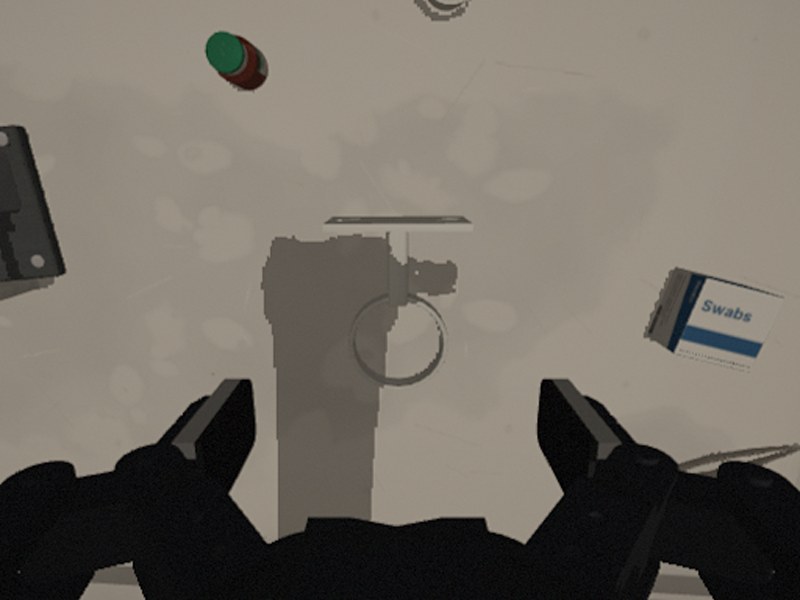

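The wrist view shows the plate's top edge at (323..473, 227), the web running x≈388–408 from y=232 down to 300, and the ring centred at (398,340).

```bash
python3 - <<'E'
import pickle
from h import *
im=pickle.load(open("w1.pkl","rb"))
k=1.5625
f=lambda x,y,z: at_z(im,(x+.5)/k-.5,(y+.5)/k-.5,z)
for n,p in dict(plL=(323,227,56),plR=(473,227,56),webL0=(388,240,40),webL1=(388,298,40),webR0=(408,240,40),webR1=(408,298,40),ring=(398,339,18)).items(): print(n,f(*p).round(1))
# fit yaw
print(rot(sense()["eef_rot"]).round(3))
E
```

```text
plL [595. -79.  56.]
plR [ 600.8 -178.4   56. ]
webL0 [ 586.6 -122.4   40. ]
webL1 [ 544.5 -124.7   40. ]
webR0 [ 587.4 -136.4   40. ]
webR1 [ 545.3 -139.2   40. ]
ring [ 505.3 -134.3   18. ]
[[ 0.998  0.057 -0.001]
 [ 0.057 -0.998 -0.001]
 [-0.001  0.001 -1.   ]]
```

Request:
servo_tool([
  {"gripper": 0, "travel": [0.002, 0.0016, 0.03], "turn": [0, 0, 0]},
  {"gripper": 0, "travel": [0.002, 0.0016, 0.075], "turn": [0, 0, 0]},
  {"gripper": 0, "travel": [0.002, 0.0016, 0.12], "turn": [0, 0, 0]},
  {"gripper": 0, "travel": [0.002, 0.0016, 0.165], "turn": [0, 0, 0]},
  {"gripper": 0, "travel": [0.002, 0.0016, 0.205], "turn": [0, 0, 0]},
  {"gripper": 0, "travel": [0.002, 0.0016, 0.24], "turn": [0, 0, 0]},
  {"gripper": 0, "travel": [0.002, 0.0016, 0.265], "turn": [0, 0, 0]},
  {"gripper": 0, "travel": [0.002, 0.0016, 0.285], "turn": [0, 0, 0]},
  {"gripper": 0, "travel": [0.002, 0.0016, 0.296], "turn": [0, 0, 0]},
  {"gripper": 0, "travel": [0.002, 0.0016, 0.296], "turn": [0, 0, 0]},
  {"gripper": 0, "travel": [0.002, 0.0016, 0.296], "turn": [0, 0, 0]},
])

```text
time: 2.73
ee_pos: [567.4, -130.4, 9.5]
eef_rot: [3.14, 0.09, -0.001]
contact_force: [-0.1, -0.3, 0.9]
gripper_width: 1.002
finger_force: 0.0
```

Request:
servo_tool([
  {"gripper": 0.3, "travel": [0, 0, 0], "turn": [0, 0, 0]},
  {"gripper": 0.6, "travel": [0, 0, 0], "turn": [0, 0, 0]},
  {"gripper": 0.8, "travel": [0, 0, 0], "turn": [0, 0, 0]},
  {"gripper": 1, "travel": [0, 0, 0], "turn": [0, 0, 0]},
  {"gripper": 1, "travel": [0, 0, 0], "turn": [0, 0, 0]},
  {"gripper": 1, "travel": [0, 0, 0], "turn": [0, 0, 0]},
  {"gripper": 1, "travel": [0, 0, 0], "turn": [0, 0, 0]},
  {"gripper": 1, "travel": [0, 0, 0], "turn": [0, 0, 0]},
  {"gripper": 1, "travel": [0, 0, 0], "turn": [0, 0, 0]},
  {"gripper": 1, "travel": [0, 0, 0], "turn": [0, 0, 0]},
  {"gripper": 1, "travel": [0, 0, 0], "turn": [0, 0, 0]},
  {"gripper": 1, "travel": [0, 0, 0], "turn": [0, 0, 0]},
], grip_force=70)

```text
time: 3.73
ee_pos: [568.1, -129.5, 9.9]
eef_rot: [3.14, 0.092, 0.001]
contact_force: [-0.6, 0.0, 5.0]
gripper_width: 0.154
finger_force: 69.1
```

Gripped firmly at the expected width of 13 mm. I'm lifting the bracket and carrying it to in front of the fence, moving back in x first.

Request:
servo_tool([
  {"gripper": 1, "travel": [0, 0, -0.015], "turn": [0, 0, 0]},
  {"gripper": 1, "travel": [0, 0, -0.045], "turn": [0, 0, 0]},
  {"gripper": 1, "travel": [-0.02, 0, -0.08], "turn": [0, 0, 0]},
  {"gripper": 1, "travel": [-0.05, -0.015, -0.11], "turn": [0, 0, -0.004]},
  {"gripper": 1, "travel": [-0.085, -0.04, -0.133], "turn": [0, 0, -0.008]},
  {"gripper": 1, "travel": [-0.115, -0.075, -0.133], "turn": [0, 0, -0.012]},
  {"gripper": 1, "travel": [-0.135, -0.115, -0.133], "turn": [0, 0, -0.016]},
  {"gripper": 1, "travel": [-0.145, -0.16, -0.133], "turn": [0, 0, -0.02]},
  {"gripper": 1, "travel": [-0.145, -0.205, -0.133], "turn": [0, 0, -0.025]},
  {"gripper": 1, "travel": [-0.145, -0.25, -0.133], "turn": [0, 0, -0.03]},
  {"gripper": 1, "travel": [-0.145, -0.295, -0.133], "turn": [0, 0, -0.03]},
  {"gripper": 1, "travel": [-0.145, -0.335, -0.133], "turn": [0, 0, -0.03]},
  {"gripper": 1, "travel": [-0.145, -0.37, -0.133], "turn": [0, 0, -0.03]},
  {"gripper": 1, "travel": [-0.145, -0.4, -0.133], "turn": [0, 0, -0.03]},
  {"gripper": 1, "travel": [-0.145, -0.422, -0.133], "turn": [0, 0, -0.03]},
  {"gripper": 1, "travel": [-0.145, -0.436, -0.133], "turn": [0, 0, -0.03]},
  {"gripper": 1, "travel": [-0.145, -0.442, -0.133], "turn": [0, 0, -0.03]},
  {"gripper": 1, "travel": [-0.145, -0.442, -0.133], "turn": [0, 0, -0.03]},
  {"gripper": 1, "travel": [-0.145, -0.442, -0.133], "turn": [0, 0, -0.03]},
  {"gripper": 1, "travel": [-0.145, -0.442, -0.133], "turn": [0, 0, -0.03]},
])

```text
time: 5.4
ee_pos: [439.7, 193.4, 108.9]
eef_rot: [3.131, 0.237, -0.001]
contact_force: [0.8, -0.7, -0.6]
gripper_width: 0.153
finger_force: 68.3
```

```bash
python3 - <<'E'
from h import *
import pickle
s=sense(); print(s["time"],s["ee_pos"],s["eef_rot"],s["joint_positions"].round(2),s["contact_force"],s["moment"]); pickle.dump(s,open("s2.pkl","wb"))
im=get_image("wrist"); pickle.dump(im,open("w2.pkl","wb"))
cv2.imwrite("pics/w2.png",cv2.resize(im["frame"],(800,600),interpolation=cv2.INTER_CUBIC))
E
```

```text
5.4 [439.71323076 193.44702608 108.87496738] [ 3.13148149e+00  2.36908232e-01 -8.70743125e-04] [ 0.1   0.43 -0.68  2.06  0.38  0.78 -2.23] [ 0.76094207 -0.65613933 -0.61279041] [ 0.00971464 -0.07394974  0.01678078]
```

View pics/w2.png

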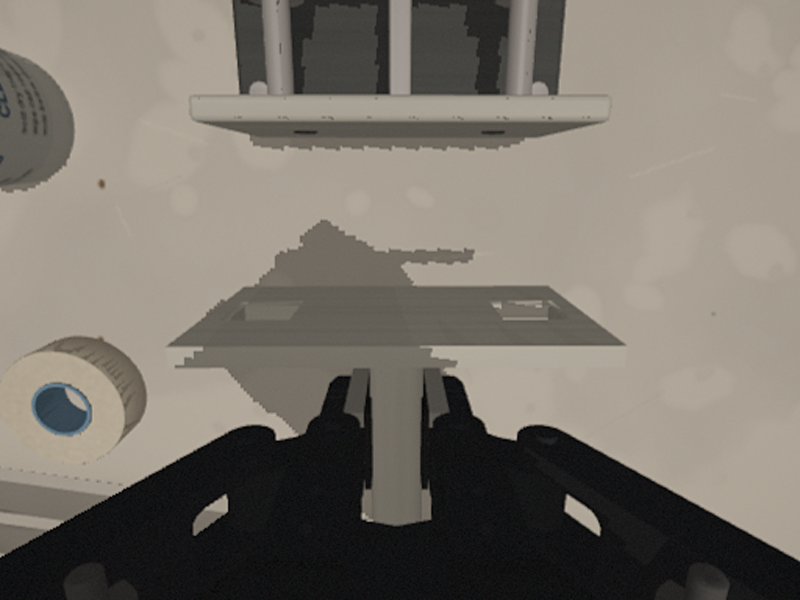

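The wrist view shows the fence's front top edge from (190,120) to (610,121) and its inserts at (305,132) and (493,132). The plate's rear top edge runs from (166,346) to (627,346), parallel to the fence.

```bash
python3 - <<'E'
import pickle
from h import *
im=pickle.load(open("w2.pkl","rb")); s=pickle.load(open("s2.pkl","rb"))
k=1.5625
f=lambda x,y,z: at_z(im,(x+.5)/k-.5,(y+.5)/k-.5,z)
T=rot(s["eef_rot"]); p0=s["ee_pos"]; print(im["origin"])
for n,p in dict(fL=(190,120,96),fR=(610,121,96),insL=(305.5,131.5,58),insR=(493,131.5,58),plL=(166,346,155),plR=(627,346,155),plbL=(243,287,99),plbR=(551,287,99)).items():
    w=f(*p); print(n,w.round(1),'tool',(T.T@(w-p0)).round(1))
E
```

```text
[508.16645395 204.09133311 251.28376429]
fL [513.1 268.5  96. ] tool [ 83.9 -63.2  12.8]
fR [532.2 141.4  96. ] tool [83.6 65.4 12.9]
insL [516.9 240.4  58. ] tool [ 83.4 -34.9  50.8]
insR [527.7 169.3  58. ] tool [83.4 37.  50.9]
plL [464.5 247.6 155. ] tool [ 32.6 -49.8 -46.2]
plR [479.4 149.2 155. ] tool [ 32.6  49.8 -46.1]
plbL [463.8 248.3  99. ] tool [ 32.  -50.6   9.8]
plbR [479.  147.9  99. ] tool [32.  50.9  9.9]
```

Request:
servo_tool([
  {"gripper": 1, "travel": [0, 0.0007, -0.0], "turn": [0, 0, 0]},
  {"gripper": 1, "travel": [0, 0.0013, 0.02], "turn": [0, 0, 0]},
  {"gripper": 1, "travel": [0, 0.0013, 0.045], "turn": [0, 0, 0]},
  {"gripper": 1, "travel": [0, 0.0013, 0.07], "turn": [0, 0, 0]},
  {"gripper": 1, "travel": [0.005, 0.0013, 0.085], "turn": [0, 0, 0]},
  {"gripper": 1, "travel": [0.015, 0.0013, 0.092], "turn": [0, 0, 0]},
  {"gripper": 1, "travel": [0.03, 0.0013, 0.092], "turn": [0, 0, 0]},
  {"gripper": 1, "travel": [0.042, 0.0013, 0.092], "turn": [0, 0, 0]},
  {"gripper": 1, "travel": [0.048, 0.0013, 0.092], "turn": [0, 0, 0]},
  {"gripper": 1, "travel": [0.048, 0.0013, 0.092], "turn": [0, 0, 0]},
  {"gripper": 1, "travel": [0.048, 0.0013, 0.092], "turn": [0, 0, 0]},
  {"gripper": 1, "travel": [0.048, 0.0013, 0.092], "turn": [0, 0, 0]},
])

```text
time: 6.45
ee_pos: [475.0, 199.6, 40.3]
eef_rot: [3.132, 0.24, -0.0]
contact_force: [-0.5, -0.1, -2.7]
gripper_width: 0.155
finger_force: 68.3
```

```bash
python3 - <<'E'
from h import *
import pickle
s=sense(); print(s["time"],s["ee_pos"],s["eef_rot"],s["contact_force"],s["moment"]); pickle.dump(s,open("s3.pkl","wb"))
im=get_image("wrist"); pickle.dump(im,open("w3.pkl","wb"))
cv2.imwrite("pics/w3.png",cv2.resize(im["frame"],(800,600),interpolation=cv2.INTER_CUBIC))
E
```

```text
6.45 [475.02315112 199.55571953  40.28376855] [ 3.13225202e+00  2.40095314e-01 -1.38054386e-04] [-0.46959192 -0.13467158 -2.70173343] [ 0.02095337  0.0643622  -0.03332259]
```

View pics/w3.png

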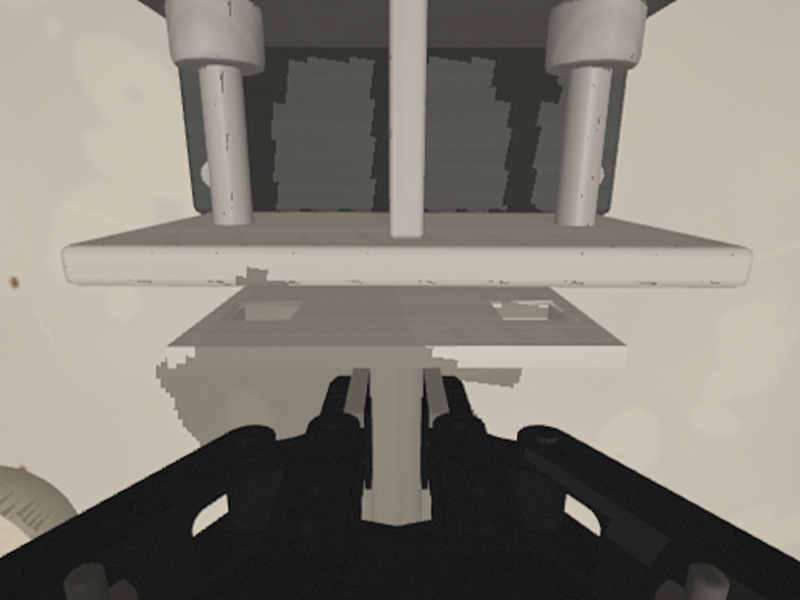

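The plate's rear top edge is at (166..627,346), centred at 396.5. The fence's front top edge runs from (64,285) to (752,286), centred at 408, and stays parallel, so I'm checking the lateral offset.

```bash
python3 - <<'E'
import pickle
from h import *
im=pickle.load(open("w3.pkl","rb")); s=pickle.load(open("s3.pkl","rb"))
k=1.5625
f=lambda x,y,z: at_z(im,(x+.5)/k-.5,(y+.5)/k-.5,z)
T=rot(s["eef_rot"]); p0=s["ee_pos"]; print(T.round(4))
for n,p in dict(fL=(64,285,96),fR=(752,286,96),plL=(166,346,86.3),plR=(627,346,86.3),ptr0=(407,236,96),ptr1=(408,10,96),).items():
    w=f(*p); print(n,w.round(1),'tool',(T.T@(w-p0)).round(2))
print((T.T@rot(im["attitude"])).round(4))
E
```

```text
[[ 9.883e-01  1.524e-01 -1.000e-04]
 [ 1.524e-01 -9.883e-01 -2.000e-04]
 [-1.000e-04  1.000e-04 -1.000e+00]]
fL [513.4 268.6  96. ] tool [ 48.4  -62.36 -55.73]
fR [532.8 141.   96. ] tool [ 48.21  66.65 -55.71]
plL [499.6 253.8  86.3] tool [ 32.53 -49.83 -46.03]
plR [514.8 155.3  86.3] tool [ 32.54  49.8  -46.01]
ptr0 [532.2 206.5  96. ] tool [ 57.58   1.9  -55.72]
ptr1 [568.2 212.1  96. ] tool [ 94.03   1.84 -55.73]
[[-1.000e-04 -9.627e-01 -2.705e-01]
 [ 1.000e+00  1.000e-04 -6.000e-04]
 [ 6.000e-04 -2.705e-01  9.627e-01]]
```

Request:
servo_tool([
  {"gripper": 1, "travel": [0, 0.0014, 0], "turn": [0, 0, 0]},
  {"gripper": 1, "travel": [0, 0.0028, 0.0003], "turn": [0, 0, 0]},
  {"gripper": 1, "travel": [0.004, 0.0028, 0.0004], "turn": [0, 0, 0]},
  {"gripper": 1, "travel": [0.009, 0.0028, 0.0004], "turn": [0, 0, 0]},
  {"gripper": 1, "travel": [0.013, 0.0028, 0.0004], "turn": [0, 0, 0]},
  {"gripper": 1, "travel": [0.0145, 0.0028, 0.0004], "turn": [0, 0, 0]},
  {"gripper": 1, "travel": [0.0145, 0.0028, 0.0004], "turn": [0, 0, 0]},
  {"gripper": 1, "travel": [0.0145, 0.0028, 0.0004], "turn": [0, 0, 0]},
  {"gripper": 1, "travel": [0.0145, 0.0028, 0.0004], "turn": [0, 0, 0]},
  {"gripper": 1, "travel": [0.0145, 0.0028, 0.0004], "turn": [0, 0, 0]},
  {"gripper": 1, "travel": [0.0145, 0.0028, 0.0004], "turn": [0, 0, 0]},
  {"gripper": 1, "travel": [0.0145, 0.0028, 0.0004], "turn": [0, 0, 0]},
])

```text
time: 7.5
ee_pos: [486.3, 199.2, 39.8]
eef_rot: [3.132, 0.24, -0.0]
contact_force: [-0.9, 0.6, -0.9]
gripper_width: 0.153
finger_force: 68.3
```

```bash
python3 - <<'E'
from h import *
import pickle
s=sense(); print(s["time"],s["ee_pos"],s["eef_rot"],s["contact_force"],s["moment"]); pickle.dump(s,open("s4.pkl","wb"))
im=get_image("wrist"); pickle.dump(im,open("w4.pkl","wb"))
cv2.imwrite("pics/w4.png",cv2.resize(im["frame"],(800,600),interpolation=cv2.INTER_CUBIC))
E
```

```text
7.5 [486.29775302 199.22031543  39.76870014] [ 3.13234555e+00  2.40221616e-01 -4.60287754e-05] [-0.87994914  0.6210001  -0.88820449] [ 0.00388194  0.01162529 -0.0203239 ]
```

View pics/w4.png

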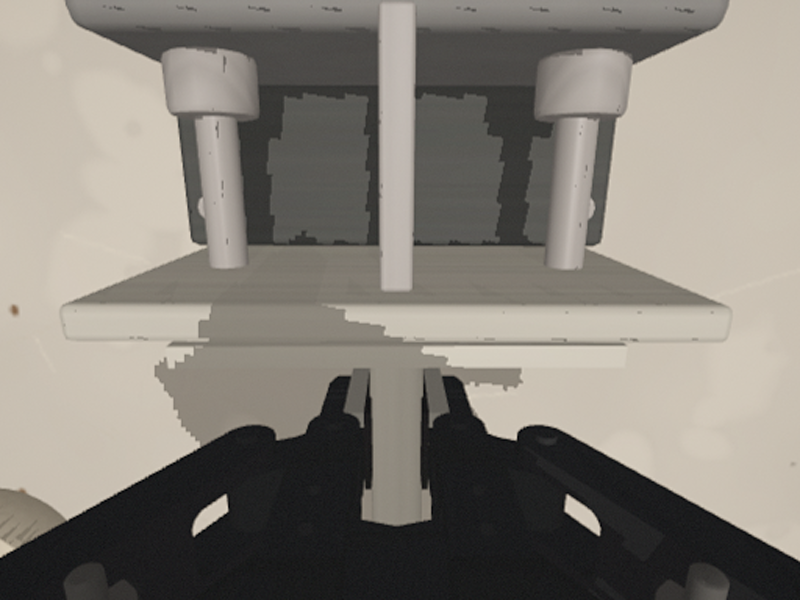

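The fence edge (62..731) and the plate edge are both centred at x≈396.5, so the windows line up. The remaining gap is about 4.5 mm. I'm pressing gently.

Request:
servo_tool([
  {"gripper": 1, "travel": [0.002, 0, 0], "turn": [0, 0, 0]},
  {"gripper": 1, "travel": [0.004, 0, 0], "turn": [0, 0, 0]},
  {"gripper": 1, "travel": [0.006, 0, 0], "turn": [0, 0, 0]},
  {"gripper": 1, "travel": [0.008, 0, 0], "turn": [0, 0, 0]},
  {"gripper": 1, "travel": [0.01, 0, 0], "turn": [0, 0, 0]},
  {"gripper": 1, "travel": [0.012, 0, 0], "turn": [0, 0, 0]},
  {"gripper": 1, "travel": [0.014, 0, 0], "turn": [0, 0, 0]},
  {"gripper": 1, "travel": [0.016, 0, 0], "turn": [0, 0, 0]},
  {"gripper": 1, "travel": [0.018, 0, 0], "turn": [0, 0, 0]},
  {"gripper": 1, "travel": [0.02, 0, 0], "turn": [0, 0, 0]},
  {"gripper": 1, "travel": [0.02, 0, 0], "turn": [0, 0, 0]},
  {"gripper": 1, "travel": [0.02, 0, 0], "turn": [0, 0, 0]},
  {"gripper": 1, "travel": [0.02, 0, 0], "turn": [0, 0, 0]},
  {"gripper": 1, "travel": [0.02, 0, 0], "turn": [0, 0, 0]},
  {"gripper": 1, "travel": [0.02, 0, 0], "turn": [0, 0, 0]},
])

```text
time: 8.8
ee_pos: [500.0, 201.3, 39.4]
eef_rot: [3.132, 0.24, -0.003]
contact_force: [-5.9, -0.8, 1.1]
gripper_width: 0.153
finger_force: 68.7
```

```bash
python3 - <<'E'
from h import *
import pickle
s0=pickle.load(open("s4.pkl","rb"))
for i in range(4):
    im=get_image("wrist"); s=sense(); T=rot(s["eef_rot"]); print(s["time"],"d",(T.T@(s["ee_pos"]-s0["ee_pos"])).round(2),"f",(T.T@s["contact_force"]).round(2),s["moment"].round(2))
E
```

```text
8.85 d [13.9   0.03  0.29] f [-6.12 -0.19  0.01] [-0.17  0.98 -0.25]
8.9 d [13.88  0.03  0.31] f [-4.91  0.29 -0.38] [-0.24  1.02 -0.25]
8.95 d [13.89  0.06  0.31] f [-5.74 -0.02 -0.43] [-0.16  0.96 -0.21]
9.0 d [ 1.388e+01 -1.000e-02  3.100e-01] f [-5.24 -0.61 -0.81] [-0.15  1.02 -0.25]
```

Request:
servo_tool([
  {"gripper": 1, "travel": [0.0015, 0, 0], "turn": [0, 0, 0]},
  {"gripper": 1, "travel": [0.003, 0, 0], "turn": [0, 0, 0]},
  {"gripper": 1, "travel": [0.0045, 0, 0], "turn": [0, 0, 0]},
  {"gripper": 1, "travel": [0.006, 0, 0], "turn": [0, 0, 0]},
  {"gripper": 1, "travel": [0.0075, 0, 0], "turn": [0, 0, 0]},
  {"gripper": 1, "travel": [0.009, 0, 0], "turn": [0, 0, 0]},
  {"gripper": 1, "travel": [0.0105, 0, 0], "turn": [0, 0, 0]},
  {"gripper": 1, "travel": [0.0112, 0, 0], "turn": [0, 0, 0]},
  {"gripper": 1, "travel": [0.0112, 0, 0], "turn": [0, 0, 0]},
  {"gripper": 1, "travel": [0.0112, 0, 0], "turn": [0, 0, 0]},
  {"gripper": 1, "travel": [0.0112, 0, 0], "turn": [0, 0, 0]},
  {"gripper": 1, "travel": [0.0112, 0, 0], "turn": [0, 0, 0]},
  {"gripper": 1, "travel": [0.0112, 0, 0], "turn": [0, 0, 0]},
  {"gripper": 1, "travel": [0.0112, 0, 0], "turn": [0, 0, 0]},
])

```text
time: 10.17
ee_pos: [506.5, 202.2, 39.0]
eef_rot: [3.131, 0.24, -0.008]
contact_force: [-9.1, -1.3, 2.5]
gripper_width: 0.151
finger_force: 68.9
```

```bash
python3 - <<'E'
from h import *
import pickle
s0=pickle.load(open("s4.pkl","rb")); F=[]
for i in range(6):
    im=get_image("wrist"); s=sense(); T=rot(s["eef_rot"]); F.append(T.T@s["contact_force"])
print(s["time"],"d",(T.T@(s["ee_pos"]-s0["ee_pos"])).round(2),"f",np.mean(F,0).round(2),np.array(F)[:,0].round(1),s["moment"].round(2)); print(T.round(4)); pickle.dump((s,im),open("w5.pkl","wb"))
cv2.imwrite("pics/w5.png",cv2.resize(im["frame"],(800,600),interpolation=cv2.INTER_CUBIC))
E
```

```text
10.4667 d [20.45  0.14  0.68] f [-9.72 -0.41 -2.08] [ -9.7  -9.5  -9.6 -10.8  -9.2  -9.6] [-0.28  1.6  -0.26]
[[ 0.9883  0.1526 -0.0051]
 [ 0.1526 -0.9883 -0.002 ]
 [-0.0053  0.0012 -1.    ]]
```

View pics/w5.png

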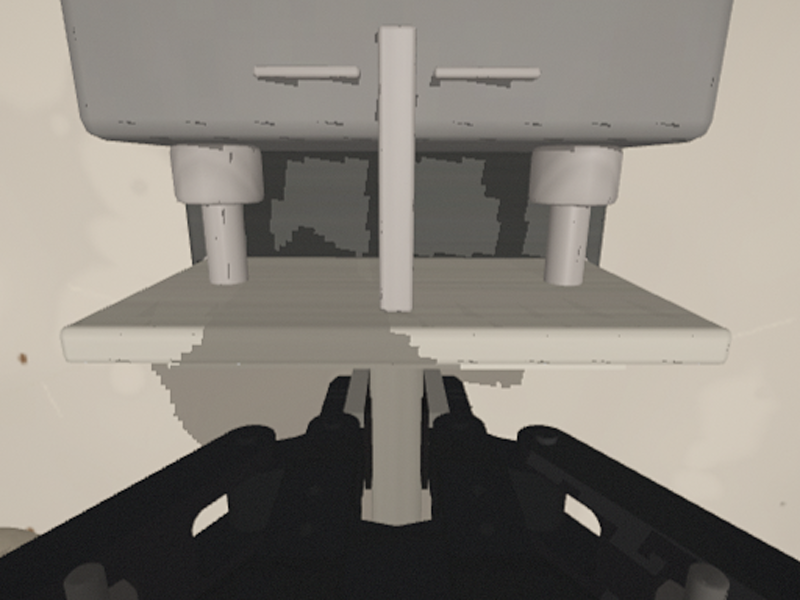

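The wrist view shows the pointer tip at (397,27), past the first ridges at y≈72. The second ridges are out of frame. Force is about 9.5 N, so I'm adding a touch more and correcting the 0.3° pitch sag.

Request:
servo_tool([
  {"gripper": 1, "travel": [0.0006, 0, 0], "turn": [0, 0.0005, 0]},
  {"gripper": 1, "travel": [0.0012, 0, 0], "turn": [0, 0.001, 0]},
  {"gripper": 1, "travel": [0.0012, 0, 0], "turn": [0, 0.0016, 0]},
  {"gripper": 1, "travel": [0.0012, 0, 0], "turn": [0, 0.0016, 0]},
  {"gripper": 1, "travel": [0.0012, 0, 0], "turn": [0, 0.0016, 0]},
  {"gripper": 1, "travel": [0.0012, 0, 0], "turn": [0, 0.0016, 0]},
  {"gripper": 1, "travel": [0.0012, 0, 0], "turn": [0, 0.0016, 0]},
  {"gripper": 1, "travel": [0.0012, 0, 0], "turn": [0, 0.0016, 0]},
  {"gripper": 1, "travel": [0.0012, 0, 0], "turn": [0, 0.0016, 0]},
  {"gripper": 1, "travel": [0.0012, 0, 0], "turn": [0, 0.0016, 0]},
])

```text
time: 11.3
ee_pos: [507.0, 202.3, 38.9]
eef_rot: [3.131, 0.24, -0.002]
contact_force: [-10.6, -1.0, 2.2]
gripper_width: 0.15
finger_force: 69.0
```

```bash
python3 - <<'E'
from h import *
import pickle
s0=pickle.load(open("s4.pkl","rb")); F=[]
for i in range(8):
    im=get_image("wrist"); s=sense(); T=rot(s["eef_rot"]); F.append(T.T@s["contact_force"])
print(s["time"],"d",(T.T@(s["ee_pos"]-s0["ee_pos"])).round(2),"f",np.mean(F,0).round(2),s["moment"].round(2)); print(T.round(4))
sc=get_image("scene"); pickle.dump((s,im,sc),open("w6.pkl","wb"))
c=proj(sc,[560,205,60]).astype(int); print(c)
a=cv2.resize(sc["frame"][c[1]-38:c[1]+37,c[0]-50:c[0]+50],(800,600),interpolation=cv2.INTER_CUBIC)
cv2.imwrite("pics/sc6.png",a); 
E
```

```text
11.7 d [20.94  0.18  0.89] f [-10.1   -0.58  -2.57] [-0.35  1.93 -0.25]
[[ 9.883e-01  1.526e-01 -8.000e-04]
 [ 1.526e-01 -9.883e-01 -1.600e-03]
 [-1.100e-03  1.400e-03 -1.000e+00]]
[237 237]
```

View pics/sc6.png

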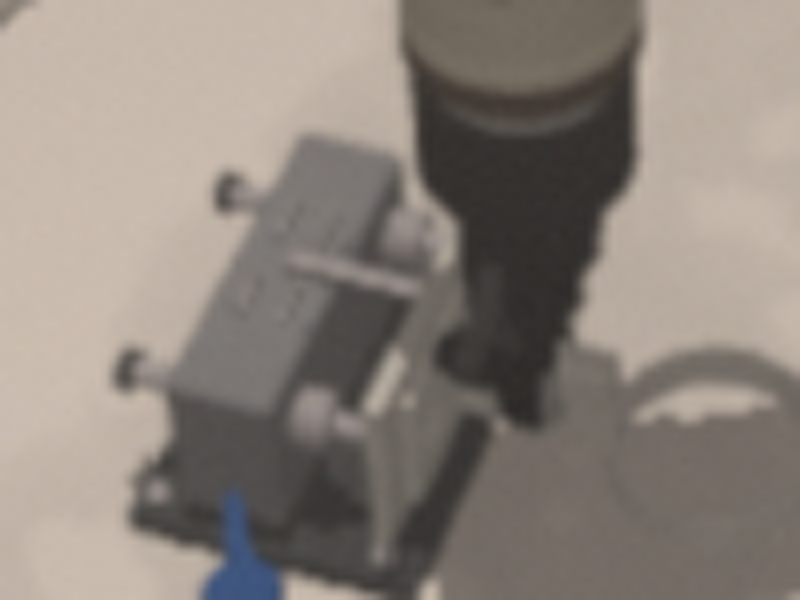

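The tip at (288,260) is midway between the ridge pairs, which cross the pointer line at (312,268) and (265,252). Force is 10.1 N and the plate lies flat, centred and clear of the worktop.

```bash
python3 -c "
from station import *
print(job_done())"
```

```text
the job is handed in; nothing more can be done
None
```

The job is handed in with the bracket still gripped and held about 29 mm off the worktop. It presses flat on the fence at about 10 N, with its windows centred over the inserts and the pointer tip midway between the ridges; the arm kept clear of the bottle, carton and vial.

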